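# Switch off the warming cabinet and open its drawer

### The arm

A 6-joint arm with a two-finger parallel gripper is mounted at the origin on the work surface. World frame = base frame: x ahead of the robot, y to its left, z up, the work surface at z = 0. Lengths are in m, angles in degrees, forces in N, time in s.
With the tool pointing down it reaches from about 0.375 to 0.75 m from the base axis. Payload 9 kg.
Tool frame: the origin (TCP) lies where the fingers leave the gripper's body, on its centre line; the fingertips stand 73 mm ahead of it and the grasp point (between the pads) lies 54 mm ahead of it (robot.tip_reach is the distance from the TCP to the fingertips, in m); z points along the fingers, y is the line along which they close (so a half turn about z gives the same grasp; the last joint's range is limited). The gripper opens to 85 mm and grips with 20 to 120 N. Pads are 22 mm wide; open, the fingers measure 114 mm over their backs; the gripper's body (76 mm by 85 mm) begins 54 mm behind the grasp point. The pads swing forward as they close: fully open they stand 13 mm farther back than shut.
Start: joints at [57.37, 5.964, 5.575, 89.605, 0, 77.527], TCP at [0.207, 0.563, 0.304] pointing down, gripper open.
Joint ranges: [-171.21, 171.21], [-48.23, 106.86], [-62.78, 66.21], [-105.2, 120.99], [-86.42, 89.51], [-180, 180]. Speed limits (degrees/s): [127.2, 127.2, 147.25, 180, 180, 180].

### API

Orientations are given as [roll, pitch, yaw] about the fixed x, y, z axes, in that order (R = Rz(yaw) Ry(pitch) Rx(roll)).
In Python, from plant import robot gives the robot as it stands. Calls block until the motion is done:
- robot.move_pose(position, orientation): joint-space move of the TCP to a pose.
- robot.line_to(position, vel=0.15, rotation=None, guard=None): straight line of the TCP; rotation=None keeps the orientation; vel is the mean speed in m/s. With guard (N) it stops when the force on the tool has changed by that much, and returns True; else False.
- robot.goto_joints(angles): joint-space move.
- robot.set_gripper(opening): finger opening in m; the grip force is fixed at half the most; returns when the fingers have stopped.
- robot.pause(seconds).
- robot.ik(position, orientation): joint angles nearest the present ones, or None.
- robot.observe(): the state.
- robot.grab_frame(name): name is "scene" or "top" or "wrist"; returns the picture (480x640x3 uint8, blue, green, red); there is no depth.
- robot.get_calibration(name): a dict with "vertical_fov" (degrees; the focal length in pixels is half the picture's height over the tangent of half this angle, whatever the lens; pixels are square), "cx", "cy" (the principal point, pixels), "rvec" (rotation vector, rad) and "tvec" (3), from world to camera coordinates, as OpenCV has them. Camera axes: x right, y down, z forward; pixel columns grow to the right and rows downward; lengths in m; the calibration is good to about 2 mm. A picture is of the moment at which its call begins: read the wrist's pose just before it. get_calibration takes no time and is no camera call; for the wrist camera it gives the pose at the moment of the call.
A pose or a line that the arm cannot do raises robot.IKError and nothing moves.
- robot.job_done(): hands the job in; it is judged then, once.
The state is a dict: "time": time; "q": joint angles; "qvel": joint speeds; "joint_torque": joint torques, N m; "tool_pos": TCP position; "tcp_rot": TCP orientation; "ft_force": force on the tool from outside, world axes, zero at the start; "torque": the same for the moment, N m; "gripper_width": finger opening in m; "gripper_force": force on a finger pad.
Only numpy, scipy, OpenCV 4.12 (cv2) and the standard library are available. Lean on these libraries where they do the work, as an engineer would, in place of code of your own. Each camera call takes 0.05 s, during which the arm holds its last target. There are 200 camera calls.

### The job

The scent bottles in the warming cabinet are done: turn the heat dial (the large one with the long pointer bar) fully anticlockwise to its end stop, and only then pull the cabinet's drawer all the way open by its handle. Keep the bottles inside standing upright, leave the small timer dial at its setting, and do not knock or shift the things standing around and on the cabinet.

Things in the scene. Friction and masses are not known exactly. Their poses are not given: they have to be found in the camera images.
- cabinet: Grey sheet-metal warming cabinet, fixed to the table, 260 deep (x) by 380 wide (y) by 130 mm high, with a flat top that carries both dials. Origin: centre of its underside, on the table. Its own x axis points away from the drawer front (roughly away from the robot), y to the left seen from the drawer front, z up. It is turned by up to 0.2 rad. Drawer front at x = -130 mm.
- heat_dial (a joint): Heat dial, the large black dial on the cabinet's top, in rad: 0 = off, the anticlockwise end stop (seen from above), pointer along the cabinet's -y (to the right, seen from the drawer front); grows clockwise to 2.8; at 1.57 it points at the drawer front. Starts at 1.2 to 2.3. Even friction of 0.12 N m, no spring, stays where it is left.
- heat_axis (a point): Fixed point on the heat dial's vertical axis, level with the top of its pointer bar, 48 mm above the cabinet's top. It is 75 mm behind the drawer front and 95 mm left or right of the cabinet's middle; the timer dial is on the other side. Under the bar is a disc of 62 mm diameter, its top 14 mm above the cabinet's top, on a fixed plate of 88 mm diameter, 6 mm thick.
- heat_tip (a point): Outer end of the heat dial's pointer, at the top of the bar, 64 mm from the axis; it moves with the dial. The bar is upright, 14 mm thick, 92 mm long (64 mm on the pointer side of the axis, 28 mm on the other side), from 14 to 48 mm above the cabinet's top, with a white line on top towards the tip.
- timer_mark (a point): White mark on the rim of the small timer dial, 20 mm from its axis, 34 mm above the cabinet's top. The timer dial is a plain round black knob, 48 mm in diameter, with no bar; it turns easily and must keep its setting.
- drawer (a joint): How far the drawer is out, in m: 0 closed (start), 0.11 fully open at its stop. It slides along the cabinet's -x, with about 1.5 N of friction and light damping, and stays where it is left.
- drawer_handle (a point): Middle of the drawer's handle, moves with it: a level round black bar, 12 mm thick, 142 mm long, along the cabinet's y, 45 mm in front of the steel drawer front (39 mm free gap behind the bar), 103 mm above the table, 27 mm below the cabinet's top. Its posts stand 56 mm either side of the middle. The front's top edge is 7 mm below the cabinet's top.
- bottle_in_a: One of two scent bottles loose inside the drawer, just behind its front: square glass 46 by 46 by 58 mm with a round black cap, 85 mm high in all, 130 to 250 g. Origin: centre of its underside; its z axis is up while it stands. Hidden while the drawer is shut.
- bottle_in_b: One of two scent bottles loose inside the drawer, just behind its front: square glass 46 by 46 by 58 mm with a round black cap, 85 mm high in all, 130 to 250 g. Origin: centre of its underside; its z axis is up while it stands. Hidden while the drawer is shut.
- bottle_out: The same kind of bottle standing loose on the table left of the cabinet: 46 by 46 mm, 85 mm high. Origin: centre of its underside. To be left alone.
- carton: Loose white carton, 45 by 110 mm, 42 mm high, on the cabinet's top behind the dials. Origin: centre of its underside. To be left alone.
- tape_roll: Loose roll of clear tape, a ring 90 mm in outer diameter, 45 mm high, lying flat on the table, left and in front of the cabinet. Origin: centre of its underside. To be left alone.
- squeeze_bottle: White round bottle with red cap, 60 mm in diameter, 130 mm high, loose on the table, right and in front of the cabinet. Origin: centre of its underside. To be left alone.
- sleeve_box: Loose cardboard box, 110 by 70 mm, 60 mm high, on the table right of the cabinet. Origin: centre of its underside. To be left alone.

How it is judged (in metres and radians):
On the way, in this order (a step that is already met when the one before it is completed fails the run):
1. the heat dial is at its anticlockwise stop while the drawer is still shut (value of joint heat_dial below 0.06 rad and value of joint drawer below 0.012 m), for 0.2 s.
2. the drawer is fully open (value of joint heat_dial below 0.06 rad and value of joint drawer above 0.1 m), for 0.2 s.
At the end, for the whole second after the job is handed in: The heat dial is at its anticlockwise stop (joint under 0.06 rad), the drawer is fully open (over 100 of 110 mm), and both bottles in it stand upright (tilt under 0.15 rad) at rest (all of step 2 and angle between each of bottle_in_a, bottle_in_b's own z axis and vertical below 0.15 rad and linear speed of each of bottle_in_a, bottle_in_b below 0.02 m/s); the robot touches nothing.
It fails at once if the drawer is opened (over 12 mm) before the heat dial has been turned off, or the dial is turned on again with the drawer open (value of joint drawer above 0.012 m and value of joint heat_dial above 0.1 rad).
It fails at once if the timer dial is turned (its mark moves over 6 mm) (distance of timer_mark from where it was at the start of the episode above 0.006 m).
It fails at once if a bottle in the drawer tips over (tilt over 0.6 rad) (angle between any of bottle_in_a, bottle_in_b's own z axis and vertical above 0.6 rad).
It fails at once if a thing standing around or on the cabinet is shifted by over 20 mm (distance of any of bottle_out, carton, tape_roll, squeeze_bottle, sleeve_box from where it was at the start of the episode above 0.02 m).
It also fails if it takes over 54 s, if anything falls off the work surface, if the arm or the gripper's body presses on something with over 40 N, if the wrist force passes 120 N, or if a joint passes its speed limit or range.

## Working session

There is one attempt and no reset: what is moved stays moved. The work goes in short steps, each a Python script; the robot and the scene stay as the last script left them, time stands still between calls to the robot, and variables do not carry over. Pictures are saved under pics/ and viewed, at most 10 in all, crops included, and the job is handed in when it is done.

```bash
mkdir -p pics; ls; cat > h.py <<'E'
import numpy as np, cv2
from plant import robot
def cal(n):
    c=robot.get_calibration(n); f=240/np.tan(np.radians(c["vertical_fov"])/2)
    R=cv2.Rodrigues(np.array(c["rvec"],float))[0]; t=np.array(c["tvec"],float).ravel()
    return f,c["cx"],c["cy"],R,t
def ray(C,u,v,z):
    f,cx,cy,R,t=C; d=R.T@np.array([(u-cx)/f,(v-cy)/f,1]); o=-R.T@t
    return o+d*(z-o[2])/d[2]
def proj(C,p):
    f,cx,cy,R,t=C; q=R@np.array(p)+t; return np.array([f*q[0]/q[2]+cx,f*q[1]/q[2]+cy])
E
python3 - <<'E'
from h import *
for n in("top","scene"):
    cv2.imwrite(f"pics/{n}0.png",robot.grab_frame(n)); C=cal(n); print(n,C[0],C[1:3],-C[3].T@C[4])
    print(robot.get_calibration(n))
print(robot.observe())
E
```

```text
pics
top 521.0945431258516 (321.8502942108589, 237.74976344142016) [0.47285997 0.02440027 1.30673032]
{'vertical_fov': 49.45866544818428, 'cx': 321.8502942108589, 'cy': 237.74976344142016, 'rvec': array([ 2.16021081, -2.17124249,  0.12268805]), 'tvec': array([0.02383738, 0.61405386, 1.24663775])}
scene 468.20410916721374 (322.188890984264, 242.96397970557834) [ 1.14998631 -0.05019048  1.01183015]
{'vertical_fov': 54.27907785545522, 'cx': 322.188890984264, 'cy': 242.96397970557834, 'rvec': array([ 2.00347468,  1.79596928, -0.51537337]), 'tvec': array([-0.06512307, -0.44964111,  1.46368361])}
{'time': 0.1, 'q': array([5.73688687e+01, 5.99625020e+00, 5.53267648e+00, 8.96063414e+01,
       7.80709088e-05, 7.75255486e+01]), 'qvel': array([-0.10010991, -0.05880251,  0.05765444, -0.09963363, -0.10820447,
        0.00340477]), 'joint_torque': array([ 6.66716791e-03, -5.58208430e+01,  5.04717815e+01,  1.30536311e-02,
       -3.14901527e-04,  3.04218713e-05]), 'tool_pos': array([0.20663519, 0.56306398, 0.30320044]), 'tcp_rot': array([-1.79931752e+02, -1.51781784e-02,  1.59843311e+02]), 'ft_force': array([ 0.04862153, -0.15587657,  0.52880106]), 'torque': array([-0.01834007,  0.0111092 ,  0.02405653]), 'gripper_force': 0.0, 'gripper_width': 0.08535862415204488}
```

View pics/top0.png

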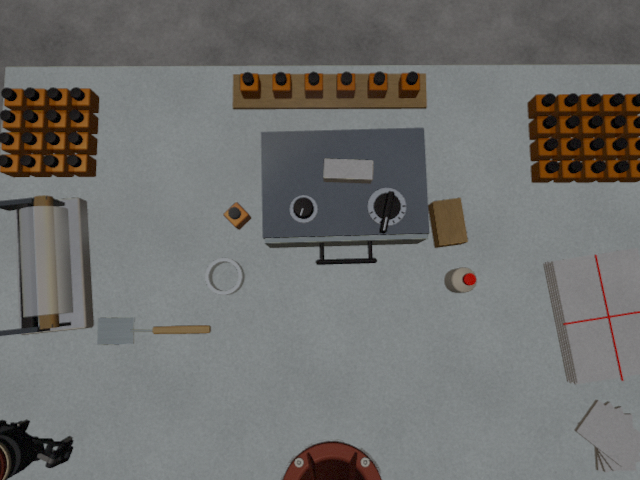

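View pics/scene0.png

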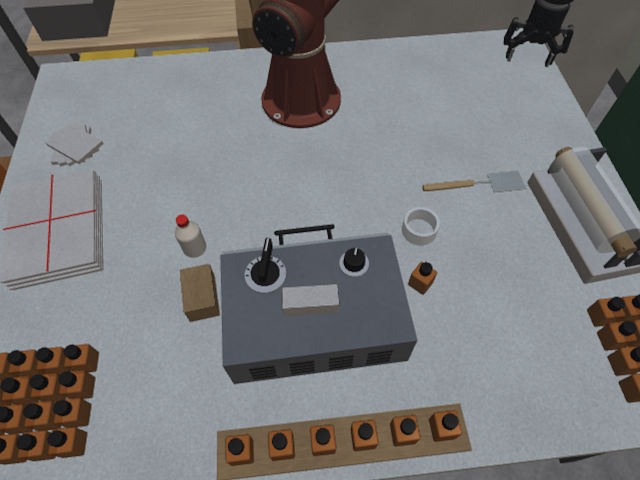

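The top view shows the cabinet top with corners near (262,132), (423,128), (427,236) and (264,239). The heat dial is at about (387,207) on the right, with its tip near (383,231). The timer is at (303,208) and the handle runs along row 261, columns 317–376. Next I'll measure these.

```bash
cat > m.py <<'E'
from h import *
im=cv2.imread("pics/top0.png"); C=cal("top")
print("px top,front,black:",im[170,290],im[240,340],im[261,345],im[205,390],im[300,300])
g=im.astype(int); top=((g.max(2)<120)&(g.max(2)>55)&(g[...,0]-g[...,2]>5)).astype(np.uint8)
top=cv2.morphologyEx(top,cv2.MORPH_OPEN,np.ones((5,5)))
n,l,s,_=cv2.connectedComponentsWithStats(top[:, :]); k=l[160,290]; c=cv2.findContours((l==k).astype(np.uint8),0,2)[0][0]
P=np.array([ray(C,u,v,.13)[:2] for u,v in cv2.convexHull(c)[:,0].astype(float)]).astype(np.float32)
r=cv2.minAreaRect(P); print("rect",r, cv2.boxPoints(r))
blk=(g.max(2)<45).astype(np.uint8)
# handle
m=blk.copy(); m[:257]=0; m[268:]=0; m[:,:310]=0; m[:,385:]=0
ys,xs=np.nonzero(m); H=np.array([ray(C,u,v,.109)[:2] for u,v in zip(xs,ys)])
print("handle mid",(H.min(0)+H.max(0))/2,"ext",np.ptp(H,0),"fit slope dx/dy",np.polyfit(H[:,1],H[:,0],1))
w=(im[185:245,355:425]); cv2.imwrite("pics/crop.png",cv2.resize(np.hstack([w,im[185:245,270:340]]),None,fx=5.7,fy=5.7,interpolation=cv2.INTER_CUBIC))
E
python3 m.py
```

```text
px top,front,black: [82 75 72] [113 114 109] [20 20 17] [20 20 20] [134 134 129]
rect ((0.7337099313735962, -0.030002236366271973), (0.248363196849823, 0.38126611709594727), 1.3385518789291382) [[ 0.60510904  0.15767792]
 [ 0.6140154  -0.22348416]
 [ 0.8623108  -0.21768239]
 [ 0.85340446  0.16347969]]
handle mid [ 0.55415916 -0.03554059] ext [0.01417973 0.13585829] fit slope dx/dy [-0.01534087  0.5516855 ]
```

View pics/crop.png

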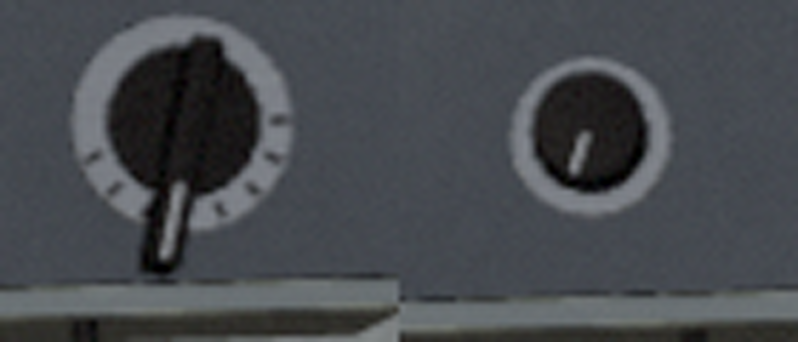

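```bash
python3 - <<'E'
from h import *
C=cal("top"); S=5.7
f=lambda u,v,x0,z: ray(C,x0+u/S-.4,185+v/S-.4,z)
print("plate",f(183,123,355,.136)); print("tail top",f(207,40,355,.178)); print("tip top",f(163,266,355,.178), "line", f(181,183,355,.178),f(166,262,355,.178))
print("timer plate",f(590-399,136,270,.134))
a=.022; R=np.array([[np.cos(a),-np.sin(a)],[np.sin(a),np.cos(a)]]); O=np.array([.728,-.030])
for n,p in dict(heat=(-.055,-.095),timer=(-.055,.095),handle=(-.175,0)).items(): print(n,O+R@p)
cl=[("squeeze",462,280,.065),("box",448,222,.06),("tape",225,276,.0225)]
for n,u,v,z in cl: print(n,ray(C,u,v,z))
ax=np.array([*(O+R@[-.055,-.095]),.178])
def rpy(yaw): return [180,0,yaw]
# IK check
for yaw in(90,-90,0,180):
  for p in((ax[0],ax[1],.3),(.56,-.03,.2),(.44,-.03,.2)):
    q=robot.ik(p,rpy(yaw)); print(yaw,p,None if q is None else np.round(q,0))
E
```

```text
plate [ 0.67441597 -0.12701108  0.136     ]
tail top [ 0.69961344 -0.13146798  0.178     ]
tip top [ 0.61175    -0.11286543  0.178     ] line [ 0.64384095 -0.12036786  0.178     ] [ 0.61328793 -0.11404299  0.178     ]
timer plate [0.67041561 0.06334862 0.134     ]
heat [ 0.67510314 -0.12618691]
timer [0.67092348 0.06376711]
handle [ 0.55304235 -0.03384969]
squeeze [ 0.50799379 -0.31189881  0.065     ]
box [ 0.64805863 -0.28427939  0.06      ]
tape [0.52200549 0.25927757 0.0225    ]
90 (np.float64(0.6751031408739185), np.float64(-0.12618691332294377), 0.3) [-21.  22.  23.  92.   0.  69.]
90 (0.56, -0.03, 0.2) [-16.  -1. -12.  79.   0.  74.]
90 (0.44, -0.03, 0.2) [-21. -23. -31.  81.   0.  69.]
-90 (np.float64(0.6751031408739185), np.float64(-0.12618691332294377), 0.3) [ -21.   22.   23.   92.    0. -111.]
-90 (0.56, -0.03, 0.2) [ -16.   -1.  -12.   79.    0. -106.]
-90 (0.44, -0.03, 0.2) [ -21.  -23.  -31.   81.    0. -111.]
0 (np.float64(0.6751031408739185), np.float64(-0.12618691332294377), 0.3) [-21.  22.  23.  92.   0. 159.]
0 (0.56, -0.03, 0.2) [-16.  -1. -12.  79.   0. 164.]
0 (0.44, -0.03, 0.2) [-21. -23. -31.  81.   0. 159.]
180 (np.float64(0.6751031408739185), np.float64(-0.12618691332294377), 0.3) [-21.  22.  23.  92.   0. -21.]
180 (0.56, -0.03, 0.2) [-16.  -1. -12.  79.   0. -16.]
180 (0.44, -0.03, 0.2) [-21. -23. -31.  81.   0. -21.]
```

All the measurements agree with the given sizes: bar length 90 mm against 92, and the plate, timer and handle within 2 mm. The dial reads about 1.81 rad. I'll grip the bar over its axis and turn it.

```bash
python3 - <<'E'
from h import *
ax=np.array([.6748,-.1265])
def st(s):
    o=robot.observe(); print(s,round(o["time"],2),o["tool_pos"].round(4),o["tcp_rot"].round(1),"q6",o["q"][5].round(1),"F",o["ft_force"].round(1),"Mz",o["torque"][2].round(2),"w",o["gripper_width"].round(4),flush=True); return o
robot.move_pose([*ax,.31],[180,0,167.8]); st("above")
g=robot.line_to([*ax,.224],vel=.08,guard=8); st(f"down {g}")
if not g:
    robot.set_gripper(0.0); o=st("grip")
    cv2.imwrite("pics/grip.png",robot.grab_frame("scene")[180:340,200:420])
E
```

```text
Traceback (most recent call last):
AttributeError: 'float' object has no attribute 'round'
```

```bash
cat >> h.py <<'E'
def st(s):
    o=robot.observe(); r=lambda x,n:np.round(x,n)
    print(s,r(o["time"],2),r(o["tool_pos"],4),r(o["tcp_rot"],1),"q6",r(o["q"][5],1),"F",r(o["ft_force"],1),"Mz",r(o["torque"][2],2),"w",r(o["gripper_width"],4),flush=True); return o
E
python3 - <<'E'
from h import *
ax=np.array([.6748,-.1265]); st("above")
g=robot.line_to([*ax,.224],vel=.08,guard=8); st(f"down {g}")
if not g:
    robot.set_gripper(0.0); o=st("grip")
    cv2.imwrite("pics/grip.png",cv2.resize(robot.grab_frame("scene")[180:340,200:420],None,fx=3,fy=3))
E
```

```text
above 3.02 [ 0.6749 -0.1256  0.3101] [180.    0.  167.9] q6 -9.3 F [ 0.3  0.4 -0.2] Mz 0.03 w 0.0855
down False 4.25 [ 0.6751 -0.1266  0.2248] [-1.800e+02  1.000e-01  1.678e+02] q6 -9.3 F [ 0.3 -0.3 -0.2] Mz -0.01 w 0.0852
grip 4.9 [ 0.6748 -0.1266  0.2242] [-180.     0.   167.8] q6 -9.3 F [-0.9 -1.1  2.6] Mz -0.08 w 0.0131
```

View pics/grip.png

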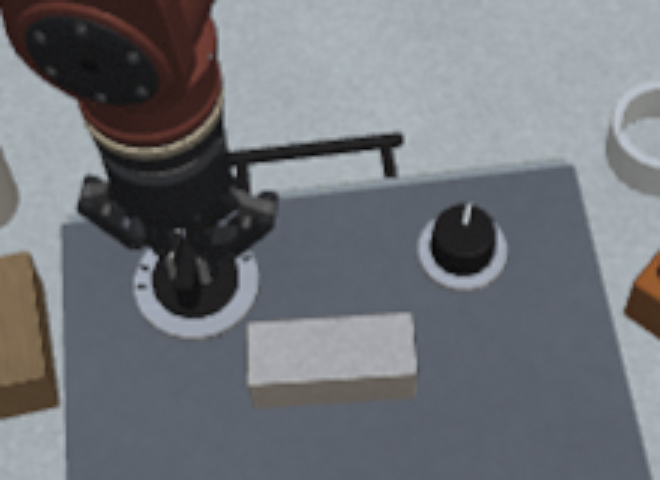

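The bar is gripped (width 13 mm), and the timer and carton are untouched. Now I'll turn it anticlockwise.

```bash
python3 - <<'E'
from h import *
q=np.array(robot.observe()["q"]); q0=q[5]
for d in [25,50,75,95,100,102,104,106,108,110]:
    q[5]=q0-d; robot.goto_joints(list(q)); o=st(d)
    if abs(o["torque"][2])>1.0 or np.linalg.norm(o["ft_force"])>30: break
E
```

```text
25 5.45 [ 0.6748 -0.1265  0.2242] [-180.     0.  -167.4] q6 -34.1 F [-0.4  0.5  1.3] Mz 0.1 w 0.013
50 5.95 [ 0.6747 -0.1264  0.2242] [ 180.     0.  -142.5] q6 -59.0 F [-1.6  3.1  2.4] Mz 0.1 w 0.0127
75 6.45 [ 0.6746 -0.1263  0.2242] [ 180.     0.  -117.5] q6 -84.0 F [-2.5  3.4  3.3] Mz 0.14 w 0.013
95 6.88 [ 0.6745 -0.1263  0.2242] [180.    0.  -97.4] q6 -104.1 F [-2.9  4.1  3.3] Mz 0.12 w 0.013
100 7.12 [ 0.6745 -0.1263  0.2242] [180.    0.  -92.4] q6 -109.1 F [-3.6  3.4  3.1] Mz 0.13 w 0.0131
102 7.38 [ 0.6745 -0.1263  0.2242] [180.    0.  -90.4] q6 -111.1 F [-3.2  4.4  3.2] Mz 0.13 w 0.0127
104 7.62 [ 0.6745 -0.1263  0.2242] [180.    0.  -88.5] q6 -113.0 F [-3.2  4.4  3.6] Mz -0.14 w 0.0131
106 7.88 [ 0.6745 -0.1263  0.2242] [180.    0.  -86.6] q6 -114.9 F [-2.9  4.2  2.8] Mz -1.38 w 0.013
```

The stop was reached: Mz changes sign at yaw ≈ -88.6°, as predicted. Release, lift and check.

```bash
python3 - <<'E'
from h import *
q=np.array(robot.observe()["q"]); q[5]+=1.6; robot.goto_joints(list(q)); st("relax")
robot.set_gripper(.04); robot.line_to([.6745,-.1263,.29],vel=.1); st("up")
robot.line_to([.50,-.0345,.29],vel=.2,rotation=[180,0,-88.7]); st("front")
im=robot.grab_frame("top"); cv2.imwrite("pics/top1.png",cv2.resize(im[120:290,210:480],None,fx=2.9,fy=2.9))
E
```

```text
relax 8.12 [ 0.6745 -0.1263  0.2242] [180.    0.  -88.3] q6 -113.2 F [-1.8  2.8  2.8] Mz -0.35 w 0.0124
up 9.31 [ 0.6744 -0.1263  0.2893] [ 1.799e+02  1.000e-01 -8.820e+01] q6 -113.3 F [-0.1 -0.6  1.1] Mz -0.05 w 0.0403
front 10.44 [ 0.5005 -0.0348  0.2898] [-180.    -0.   -88.7] q6 -110.2 F [-0.2  0.   0.3] Mz 0.05 w 0.0402
```

View pics/top1.png

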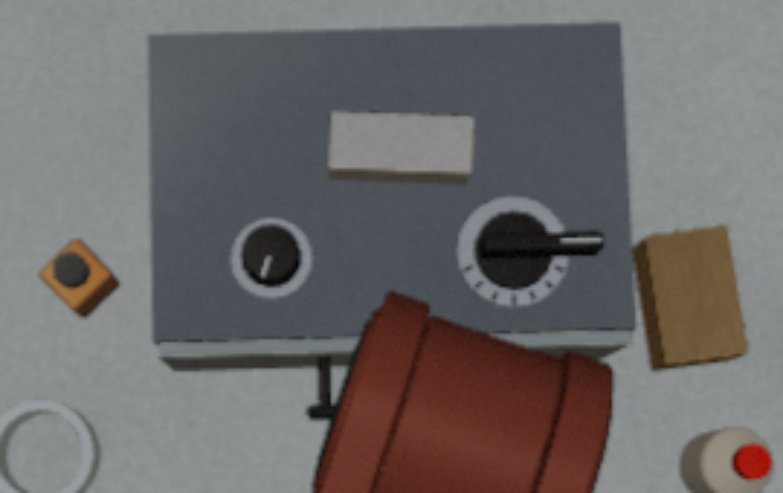

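The pointer (image (600,241)) now points right, parallel to the front edge, so the dial is off. The timer, the carton and everything else in the picture are unmoved. Next, the handle.

```bash
python3 - <<'E'
from h import *
h=np.array([.5535,-.0345]); u=np.array([np.cos(.022),np.sin(.022)])
robot.line_to([*h,.24],vel=.15); st("over")
g=robot.line_to([*h,.160],vel=.06,guard=8); st(f"down {g}")
if not g:
    robot.set_gripper(0.0); o=st("grip")
    if o["gripper_width"]>.008:
        s=np.array(o["tool_pos"]); e=s[:2]-.105*u
        g=robot.line_to([*e,s[2]],vel=.045,guard=25); st(f"pull {g}")
        if not g:
            g=robot.line_to([*(s[:2]-.111*u),s[2]],vel=.015,guard=15); st(f"end {g}")
        robot.pause(.3)
        cv2.imwrite("pics/pull.png",cv2.resize(robot.grab_frame("scene")[150:380,150:470],None,fx=2.4,fy=2.4))
E
```

```text
over 11.13 [ 0.5534 -0.0346  0.2402] [180.    0.  -88.7] q6 -108.4 F [-0.  -0.2 -0.2] Mz -0.02 w 0.04
down False 12.62 [ 0.5537 -0.0346  0.1604] [-180.    -0.   -88.7] q6 -108.4 F [-0.2 -0.1 -0. ] Mz 0.03 w 0.0399
grip 12.99 [ 0.5524 -0.0345  0.1604] [179.8  -0.  -88.7] q6 -108.4 F [-9.2 -0.6  6.8] Mz 0.06 w 0.0097
pull False 15.5 [ 0.4475 -0.037   0.1604] [180.   -0.  -88.7] q6 -112.8 F [ 0.6 -5.1  3.5] Mz 0.05 w 0.0096
end False 16.05 [ 0.4421 -0.0371  0.1604] [-179.9   -0.   -88.7] q6 -113.1 F [ 5.7 -4.8 -0. ] Mz 0.04 w 0.01
```

View pics/pull.png

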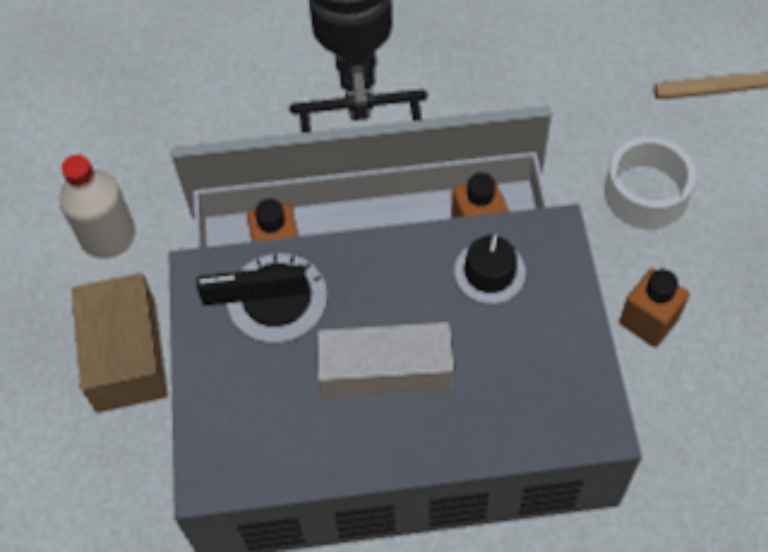

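The drawer is out with the grip held, and both bottles are upright. I'll nudge it against the stop to confirm, then release and clear.

```bash
python3 - <<'E'
from h import *
s=np.array(robot.observe()["tool_pos"])
g=robot.line_to([s[0]-.003,s[1],s[2]],vel=.015,guard=12); st(f"stop {g}")
robot.line_to([s[0],s[1],s[2]],vel=.02)
robot.set_gripper(.04); st("open")
robot.line_to([s[0],s[1],.28],vel=.08); st("up")
robot.move_pose([.25,.45,.33],[180,0,-88.7]); robot.pause(.5); st("away")
im=robot.grab_frame("top"); cv2.imwrite("pics/top2.png",im[110:330,200:500])
cv2.imwrite("pics/top2.png",cv2.resize(im[110:330,200:500],None,fx=2.6,fy=2.6))
C=cal("top"); g=im.astype(int); m=g.max(2)<45; m[:290]=0; m[335:]=0; m[:,:300]=0; m[:,400:]=0
ys,xs=np.nonzero(m); print("handle centre px",xs.mean() if len(xs) else None, [ray(C,xs.mean(),ys.mean(),.109)] if len(xs) else None)
E
```

```text
stop True 16.61 [ 0.4418 -0.0372  0.1604] [-179.7    0.   -88.7] q6 -113.2 F [ 2.5 -1.   0.3] Mz 0.01 w 0.0098
open 17.26 [ 0.4419 -0.037   0.1601] [-179.7   -0.   -88.7] q6 -113.1 F [-0.7 -0.3 -0.7] Mz -0.02 w 0.04
up 18.9 [ 0.4419 -0.0371  0.2795] [-1.797e+02 -1.000e-01 -8.870e+01] q6 -113.1 F [ 0.6  0.9 -0.2] Mz 0.04 w 0.0401
away 21.3 [0.2501 0.4499 0.33  ] [180.   -0.  -88.7] q6 -44.9 F [ 0.1 -0.7 -0. ] Mz -0.04 w 0.0399
handle centre px 347.65546218487395 [array([ 0.44961834, -0.03709052,  0.109     ])]
```

View pics/top2.png

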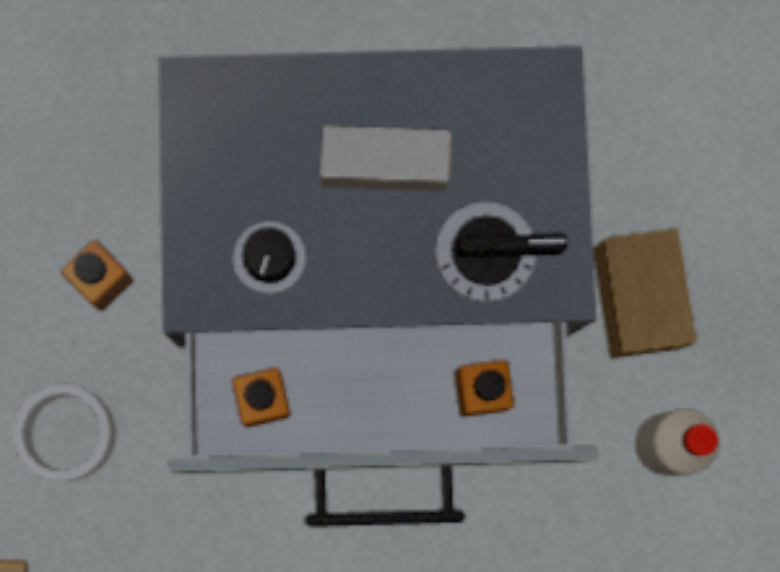

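The drawer is fully out: the handle bar has moved from row 261 to about 309, roughly 110 mm, and the stop was felt. Both bottles stand upright, the dial is off and the surroundings are undisturbed.

```bash
python3 -c "
from plant import robot
print(robot.job_done())"
```

```text
the job is handed in; nothing more can be done
None
```

I turned the heat dial to its anticlockwise stop, then pulled the drawer fully open; both bottles stood upright, nothing else visibly moved, and I handed the job in after about 21 s (no verdict returned).

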